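# Hold the hardness tester on the drying tile

### The job

Take the clay hardness tester out of its wooden block and hold its plunger tip inside the drawn ring on the round tile (not the square one), with the tester square to the sloping tile, pressed gently until the mouth of its nose stands within the black band on the plunger, never bottoming the plunger. Finish while still holding it there, pressed, steady and in the gripper. Do not touch the square tile or its easel with the tester, and leave everything else on the table where it is.

Things in the scene. Friction and masses are not known exactly. Their poses are not given: they have to be found in the camera images.
- tester: loose clay hardness tester, 0.13 to 0.28 kg, upright in the block's hole. z axis from tip to cap, origin at the tip of the extended plunger. Along z, mm: steel plunger dia 8, 0 to 30; round nose dia 18, 30 (its mouth) to 60; collar dia 40, 60 to 66, resting on the block; square aluminium barrel 26 x 26, 66 to 146, flats facing its x and y, the place to grip; cap to 152.
- plunger (a joint): how far the tester's spring plunger is pressed into the nose, m: 0 fully out, 0.018 bottomed. Moves from about 0.7 N, then 0.35 N more per mm. Its black band lies 5 to 12 mm below the nose's mouth when the plunger is out, so the mouth stands within the band at readings 0.005 to 0.012 (about 2.5 to 4.9 N).
- tip (a point): tip of the plunger, centre of its flat 8 mm end; moves with the plunger. Axes as the tester's.
- block: fixed wooden block 80 x 80 x 65 mm with one upright 22 mm through hole in the middle of its top, in which the tester stands; origin under its centre. The tester's collar rests on its top.
- easel_round: fixed small wooden easel, base 130 x 116 mm, carrying the round tile; origin at the table under the middle of the tile. The board slopes at 20 degrees, low edge at its own -x, about 70 mm at the highest.
- tile_round: round, pale clay tile, 108 mm across, 10 mm thick, fixed on its easel. Origin at the centre of its underside; z is the outward normal of its face, 20 degrees from vertical, leaning to the easel's -x (roughly towards the robot).
- mark_round (a point): the marked spot on the round tile: centre, on the tile's face, of a thin dark drawn ring (inside 24, outside 29 mm across), 12 mm up the slope (+x) and 16 mm to +y of the tile's centre. Axes as the tile's: z outward normal.
- easel_square: fixed easel of the same make carrying the square tile (104 x 104 x 10 mm) with a like ring; this tile is not to be tested. The two easels and the block swap places from start to start.
- glaze_cup: bystander, loose: small white cup, 40 mm across, 42 mm tall, standing between the task's things; origin at the centre of its underside.
- clay_knife: bystander, loose: dark wooden clay knife lying flat, 160 x 14 x 8 mm, between the task's things; origin at the middle of its length, on its underside.
- brush: bystander, loose: brush lying flat at the right (-y) side, 180 mm long; origin at the middle of its length, on its underside.
- tin_lid: bystander, loose: brass tin lid lying flat, 70 mm across, 10 mm high; origin at the centre of its underside.
- bowl: bystander, loose: blue bowl, 124 mm across, 50 mm tall, far side; origin at the centre of its underside.
- mug: bystander, loose: white mug, 76 mm across, 85 mm tall, handle at its +y, far side; origin at the centre of its underside.
- flask: bystander, loose: square blue flask with round neck, 75 x 75 mm, 170 mm tall, far side; origin at the centre of its underside.
Not all that is in view belongs to the job. Leave any yellow look-alike of the block alone.

How it is judged (in metres and radians):
On the way:
1. the tester, held in the gripper, is drawn clear of the wooden block (contact force between the fingers and tester above 1 N and z of tester in the frame of block above 0.067 m), for 0.1 s.
At the end, for the whole second after the job is handed in: The gripper still holds the tester, its tip within 10 mm of the centre of the ring on the round tile, its axis within 0.16 rad (9 degrees) of the tile's normal, the plunger pressed in 5 to 12 mm by a contact of 1.2 to 8 N on the tile, the tester clear of the block and still (under 20 mm/s) (contact force between the fingers and tester above 1 N and value of joint plunger between 0.005 and 0.012 m and distance between tip and mark_round below 0.01 m and angle between the z axis of tester and the z axis of tile_round, either way round below 0.16 rad and contact force between tester and easel_round between 1.2 and 8 N and contact force between tester and block below 0.1 N and linear speed of tester below 0.02 m/s); the arm keeps its last pose, push and grip.
It fails at once if the plunger is pressed to its stop (over 17 mm) (value of joint plunger above 0.017 m).
It fails at once if the tester touches the square tile or its easel (contact force between tester and easel_square above 0.3 N).
It fails at once if a bystander is moved by more than 20 mm (distance of any of glaze_cup, clay_knife, brush, tin_lid, bowl, mug, flask from where it was at the start of the episode above 0.02 m).
It also fails if it takes over 35 s, if anything falls off the work surface, if the arm or the gripper's body presses on something with over 40 N, if the wrist force passes 120 N, or if a joint passes its speed limit or range.

### The arm

A 6-joint arm with a two-finger parallel gripper is mounted at the origin on the work surface. World frame = base frame: x ahead of the robot, y to its left, z up, the work surface at z = 0. Lengths are in mm, angles in rad, forces in N, time in s.
With the tool pointing down it reaches from about 275 to 975 mm from the base axis. Payload 8.4 kg.
Tool frame: the origin (TCP) lies midway between the tips of the shut fingers; the grasp point (between the pads) lies 19 mm behind it; z points along the fingers, y is the direction in which the jaws open and shut (so a half turn about z gives the same grasp; the last joint's range is limited). The gripper opens to 92 mm and grips with 3 to 60 N. Pads are 20 mm wide; open, the fingers measure 128 mm over their backs; the gripper's body (75 mm by 189 mm) begins 69 mm behind the grasp point.
Start: joints at [-1.262, 0.353, 1.633, -0, 1.155, -0.002], TCP at [191.136, -595.059, 214.583] pointing down, gripper open.
Joint ranges: [-2.63, 2.63], [-0.92, 2.1], [0.06, 2.66], [-1.3, 4.44], [0, 2.69], [-3.02, 3.02]. Speed limits (rad/s): [2.22, 2.22, 2.79, 3.14, 3.14, 3.14].

### API

Orientations are given as a unit quaternion [w, x, y, z].
In Python, from rig import bot, optics, job gives the robot as it stands.
- The arm moves only by the tool servo_tool, never from a script. Its argument "steps" is a list of rows, each a list of 5 numbers: the opening, from 0 (shut) to 1 (fully open), then the shift along the tool's x, y, z in cm, then the turn about the tool's z in rad. In form: [[jaw, x, y, z, turn], ...]. A call has 1 to 12 rows; each row is the pose to reach, as a shift and turn from the pose measured when the call began, along the tool's axes at that moment; what a row does not reach only later rows make up. A row lasts 1/12 s, in which the tool goes at most 41.7 mm and 7.16 degrees, less where a joint would pass 70% of its speed; a pose out of reach is approached as far as the arm can. A call with a gripper value outside its range is refused whole. The fingers move at their own pace and stop on an object; "force" is the grip in N (left out, the last holds). Time passes only in rows, so rows that repeat a pose let the fingers close. It gives the time, the measured TCP pose, the force and the opening at its end, in the units of the state.
- bot.state(): the state, without advancing time (a new reading comes with each control period).
- optics.snapshot(name): name is "side" or "top" or "wrist"; returns a dict with "img" (420x560x3 uint8, blue, green, red), "z_map" (420x560 float32, mm along the optical axis (not along the pixel's ray), 0 where there is no reading), "camera_matrix" (3x3 intrinsics, pixels), "position" and "attitude" of the camera in the world; the wrist camera has in their place "mount" (4x4, takes a point from camera to tool coordinates, whose origin is the TCP and whose axes are the flange's). Camera axes: x right, y down, z forward; pixel columns grow to the right and rows downward; lengths in mm; the calibration is good to about 2 mm. The wrist camera is an equidistant fisheye: a pixel r from the principal point sees the ray r / f radians off the axis. A picture is of the moment at which its call begins: read the wrist's pose just before it.
- job.close_job(): hands the job in, once; it reports no verdict.
The state is a dict: "time_s": time; "q": joint angles; "qvel": joint speeds; "joint_torque": joint torques, N m; "tool_pos": TCP position; "tcp_rot": TCP orientation; "contact_force": force on the tool from outside, world axes, zero at the start; "torque": the same for the moment, N m; "finger_gap": opening from 0.0 (shut) to 1.0 (fully open).
Only numpy, scipy, OpenCV 4.12 (cv2) and the standard library are available. Lean on these libraries where they do the work, as an engineer would, in place of code of your own. Each camera call takes 0.05 s, during which the arm holds its last target.

## Working session

There is one attempt and no reset: what is moved stays moved. The work goes in short steps, Python scripts to look and compute and a tool call to move; the robot and the scene stay as the last step left them, time stands still between calls to the robot, and variables do not carry over. Pictures are saved under pics/ and viewed, and the job is handed in when it is done.

Besides the shell and the picture viewer there is one more tool, called after "Call:" as a command line: name --pt "numbers of a row" for each row, then --argument value for the rest. servo_tool: Moves the arm, as the interface text tells. Its arguments: {"type":"object","properties":{"steps":{"type":"array"},"force":{"type":"number"}},"required":["steps"]}

```bash
ls; mkdir -p pics; python3 - <<'E'
from rig import bot, optics, job
import cv2,numpy as np
s=bot.state(); print(s)
for n in ["side","top"]:
    d=optics.snapshot(n); cv2.imwrite(f"pics/{n}0.png",d["img"]); np.savez(f"pics/{n}0.npz",**{k:v for k,v in d.items()})
    print(n,d["camera_matrix"],d["position"],d["attitude"])
print(bot.state()["time_s"])
E
```

```text
pics
{'time_s': 0.0, 'q': array([-1.26238036e+00,  3.53628750e-01,  1.63409775e+00,  5.29789934e-06,
        1.15521411e+00, -2.40427713e-03]), 'qvel': array([ 0.00226356,  0.00050283, -0.00186427,  0.00061834,  0.00165266,
        0.00078975]), 'joint_torque': array([ 3.14563702e-03, -5.93834317e+01, -3.34213936e+01,  6.98151765e-02,
        2.33232009e-02, -1.56751998e-04]), 'tool_pos': array([ 191.00302766, -594.59425586,  213.89138476]), 'tcp_rot': array([-6.66470815e-04,  9.87948075e-01,  1.54784197e-01, -1.00325824e-04]), 'contact_force': array([0.19680104, 0.41360015, 0.45743101]), 'torque': array([ 0.06278775, -0.01052973,  0.01354894]), 'finger_gap': 0.9980762362761246}
side [[426.74908477   0.         279.21866657]
 [  0.         426.74908477 206.53883376]
 [  0.           0.           1.        ]] [114.13827677 559.31321039 832.9852636 ] [ 0.11354938 -0.3053201   0.88345846 -0.33673034]
top [[419.52604045   0.         272.18876434]
 [  0.         419.52604045 211.19790366]
 [  0.           0.           1.        ]] [ 303.25489436  -11.45993241 1051.22262413] [-0.07910877  0.73175606 -0.67321573  0.07110165]
0.1
```

View pics/side0.png

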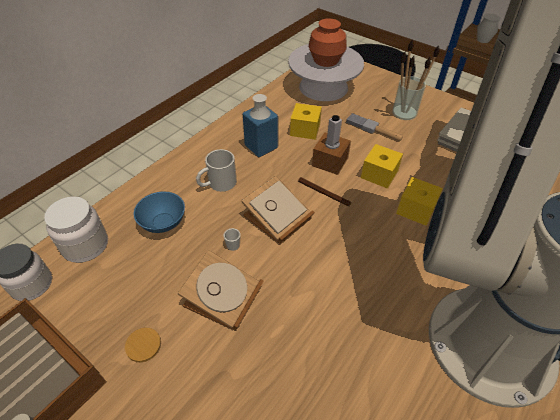

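View pics/top0.png

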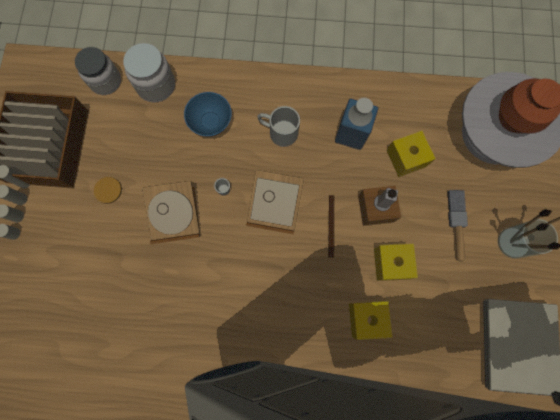

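```bash
cat > h.py <<'E'
import numpy as np, cv2
from scipy.spatial.transform import Rotation as R
def rq(q): return R.from_quat([q[1],q[2],q[3],q[0]])
def cloud(d):
    K=d["camera_matrix"]; z=d["z_map"]; v,u=np.mgrid[0:z.shape[0],0:z.shape[1]]
    p=np.stack([(u-K[0,2])/K[0,0]*z,(v-K[1,2])/K[1,1]*z,z],-1)
    w=rq(d["attitude"]).apply(p.reshape(-1,3)).reshape(p.shape)+d["position"]
    w[z==0]=np.nan
    return w
def ray(d,u,v):
    K=d["camera_matrix"]; r=np.array([(u-K[0,2])/K[0,0],(v-K[1,2])/K[1,1],1.])
    return np.array(d["position"]),rq(d["attitude"]).apply(r)
def onplane(d,u,v,p0,n):
    o,r=ray(d,u,v); return o+r*np.dot(p0-o,n)/np.dot(r,n)
E
python3 - <<'E'
from h import *
for n,boxes in [("top",dict(tile=(135,170,75,80),tes=(350,165,75,75))),("side",dict(tile=(170,250,100,85),tes=(300,105,60,75)))]:
    d=dict(np.load(f"pics/{n}0.npz")); w=cloud(d)
    ims=[]
    for k,(x,y,a,b) in boxes.items():
        im=cv2.resize(d["img"][y:y+b,x:x+a],None,fx=5 if a>=75 else 6,fy=5 if a>=75 else 6,interpolation=cv2.INTER_CUBIC)
        cv2.imwrite(f"pics/{n}_{k}.png",im)
    pts={"top":[(170,213),(162,209),(390,195),(372,215),(300,300)],"side":[(222,288),(213,289),(334,118),(331,150),(350,300)]}[n]
    for u,v in pts: print(n,u,v,w[v,u].round(1))
E
```

```text
top 170 213 [493.7 257.1  50.7]
top 162 209 [501.3 276.9  54.3]
top 390 195 [ 553.8 -248.2  156.5]
top 372 215 [ 526.5 -230.9   63.9]
top 300 300 [313.4 -76.3   2.3]
side 222 288 [493.2 263.   49.9]
side 213 289 [502.9 278.9  56.7]
side 334 118 [ 559.  -246.2  157.7]
side 331 150 [ 546.8 -229.3   66.8]
side 350 300 [276.6  93.7   1.1]
```

```bash
python3 - <<'E'
import cv2,numpy as np
a=[cv2.resize(cv2.imread(f"pics/{n}.png"),(390,295)) for n in ["top_tile","top_tes","side_tile","side_tes"]]
cv2.imwrite("pics/m0.png",np.vstack([np.hstack(a[:2]),np.hstack(a[2:])]))
E
```

```text
(no output)
```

View pics/m0.png

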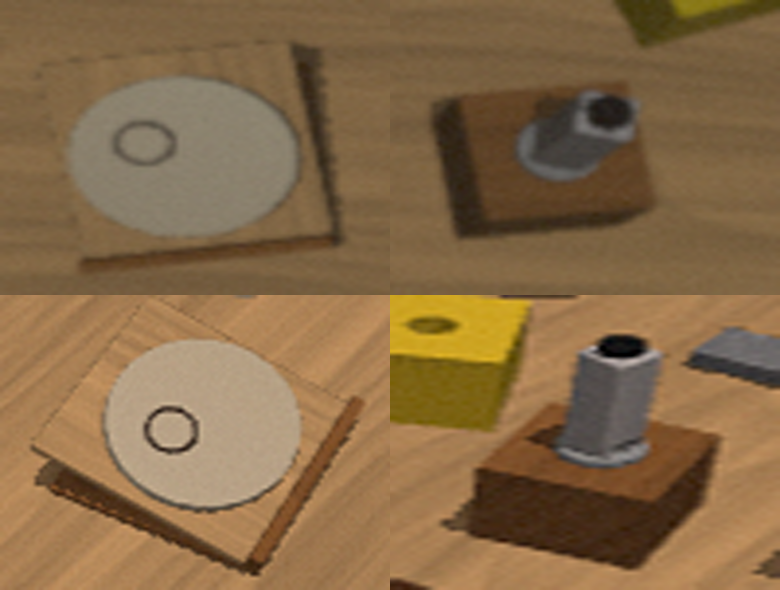

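```bash
python3 - <<'E'
from h import *
for n,box,tc,tb in [("top",(140,180,62,68),(390,195),(350,165,75,75)),("side",(170,250,100,85),(334,118),(300,105,60,75))]:
    d=dict(np.load(f"pics/{n}0.npz")); w=cloud(d); im=d["img"]
    hsv=cv2.cvtColor(im,cv2.COLOR_BGR2HSV)
    x,y,a,b=box; m=np.zeros(im.shape[:2],np.uint8)
    S=hsv[...,1]; 
    sub=(S[y:y+b,x:x+a]<75)&(hsv[y:y+b,x:x+a,2]>90); m[y:y+b,x:x+a]=sub
    m=cv2.morphologyEx(m,cv2.MORPH_OPEN,np.ones((3,3),np.uint8))
    cs,_=cv2.findContours(m,cv2.RETR_EXTERNAL,cv2.CHAIN_APPROX_NONE); c=max(cs,key=cv2.contourArea)
    e=cv2.fitEllipse(c); print(n,"tile ell",e)
    f=np.zeros_like(m); cv2.drawContours(f,[c],-1,1,-1); fe=cv2.erode(f,np.ones((5,5),np.uint8))
    P=w[(fe>0)&np.isfinite(w[...,2])]
    for _ in range(3):
        p0=P.mean(0); u_,s_,vt=np.linalg.svd(P-p0,full_matrices=False); nn=vt[2]*np.sign(vt[2,2]); r=(P-p0)@nn; P=P[abs(r)<2.5*r.std()+.1]
    print("plane",p0.round(1),nn.round(3),"tilt",np.degrees(np.arccos(nn[2])),"az",np.degrees(np.arctan2(nn[1],nn[0])),"rms",r.std())
    print("centre",onplane(d,*e[0],p0,nn))
    cp=np.array([onplane(d,*q[0].astype(float),p0,nn) for q in c]); print("diam est",2*np.linalg.norm(cp-onplane(d,*e[0],p0,nn),axis=1).mean())
    V=cv2.GaussianBlur(hsv[...,2],(0,0),6).astype(float)-hsv[...,2]
    g=((V>14)&(cv2.erode(f,np.ones((9,9)))>0)).astype(np.uint8)
    vs,us=np.nonzero(g); wt=V[vs,us]
    pts=np.stack([us,vs],1).astype(np.float32); er=cv2.fitEllipse(pts); print("ring",er,len(us))
    mk=onplane(d,*er[0],p0,nn); print("ring pt",mk)
    cen=onplane(d,*e[0],p0,nn); X=-np.array([nn[0],nn[1],0]);X/=np.linalg.norm(X);X-=nn*(X@nn);X/=np.linalg.norm(X);Y=np.cross(nn,X)
    print("offset x,y",(mk-cen)@X,(mk-cen)@Y)
    # tester
    x,y,a,b=tb; W=w[y:y+b,x:x+a].reshape(-1,3)
    for lo,hi in [(20,55),(62,68),(68.5,74),(80,140),(140,149),(150,165)]:
        q=W[(W[:,2]>lo)&(W[:,2]<hi)&(abs(W[:,0]-545)<60)&(abs(W[:,1]+240)<60)]
        if len(q): print(lo,hi,len(q),"med",np.median(q,0).round(1),"min",q.min(0).round(1),"max",q.max(0).round(1))
    q=W[(W[:,2]>60)&(W[:,2]<69)]; print("blocktop rect",cv2.minAreaRect(q[:,:2].astype(np.float32)))
E
```

```text
top tile ell ((169.8865966796875, 211.9332275390625), (42.374446868896484, 43.45286560058594), 119.94965362548828)
plane [496.2 257.7  50.7] [-0.333 -0.081  0.939] tilt 20.051740103799528 az -166.33576154611595 rms 1.7095169439467717
centre [496.27345398 257.72087117  50.73968402]
diam est 104.57701280648217
ring ((162.34390258789062, 208.4000701904297), (10.943848609924316, 11.20743465423584), 132.00634765625) 56
ring pt [502.73301216 276.18273779  54.62248566]
offset x,y 11.32446038001898 16.413383474343437
20 55 180 med [ 525.7 -219.2   37.3] min [ 511.  -299.3   20.1] max [ 588.4 -206.6   54.8]
62 68 665 med [ 545.4 -242.3   65.1] min [ 511.2 -297.6   62.1] max [ 603.1 -206.4   68. ]
68.5 74 84 med [ 548.1 -242.2   70.4] min [ 520.4 -296.4   68.5] max [ 590.9 -213.1   74. ]
80 140 135 med [ 546.9 -243.2  111. ] min [ 542.9 -264.2   80.5] max [ 573.3 -238.4  139.7]
140 149 28 med [ 547.2 -248.7  147.1] min [ 543.5 -266.2  140.2] max [ 571.8 -239.5  149. ]
150 165 109 med [ 556.1 -251.5  154.8] min [ 543.7 -264.9  150.2] max [ 571.3 -239.   159.8]
blocktop rect ((588.8886108398438,
[... 562 characters left out ...]
27360703568901 12.151453486373784
20 55 334 med [ 539.3 -215.4   37.4] min [ 510.8 -298.2   20.1] max [ 590.3 -204.2   54.7]
62 68 366 med [ 546.6 -237.5   65.8] min [ 511.6 -297.6   62. ] max [ 603.6 -206.3   68. ]
68.5 74 73 med [ 550.6 -239.7   70.4] min [ 513.5 -288.8   68.5] max [ 601.2 -207.1   74. ]
80 140 229 med [ 550.6 -241.1  111.2] min [ 543.  -264.8   80.7] max [ 571.6 -235.   140. ]
140 149 37 med [ 548.5 -242.2  144.2] min [ 544.2 -265.5  140.3] max [ 571.1 -236.8  148.9]
150 165 66 med [ 556.1 -246.3  155.6] min [ 545.5 -261.   150.3] max [ 571.2 -236.7  161.7]
blocktop rect ((614.9290771484375, -295.1341552734375), (110.38202667236328, 255.02601623535156), 52.12339782714844)
```

Call:
servo_tool --pt "1 2 -1 -0.5 0" --pt "1 6 -3 -1 0" --pt "1 10 -4.8 -2 0" --pt "1 14 -6.7 -2.5 0" --pt "1 18 -8.7 -2.5 0" --pt "1 22 -10.6 -2.5 0" --pt "1 26 -12.5 -2.5 0" --pt "1 30 -14.4 -2.5 0" --pt "1 34 -16.4 -2.5 0" --pt "1 38 -18.3 -2.5 0" --pt "1 41 -19.7 -2.5 0" --pt "1 43 -20.7 -2.5 0" --force 15

```text
time_s: 1.1
tool_pos: [538.3, -264.2, 239.0]
tcp_rot: [-0.001, 0.988, 0.155, -0.0]
contact_force: [0.1, -0.9, -0.8]
finger_gap: 1.001
```

```bash
python3 - <<'E'
from rig import bot, optics, job
from h import *
s=bot.state(); print(s)
d=optics.snapshot("wrist"); cv2.imwrite("pics/w1.png",d["img"]); np.savez("pics/w1.npz",**d,pos=s["tool_pos"],rot=s["tcp_rot"]); print(d["camera_matrix"],d["mount"])
E
```

```text
{'time_s': 1.1, 'q': array([-4.59238735e-01,  2.92379680e-01,  1.66277839e+00,  1.00556291e-03,
        1.18754456e+00,  8.00185214e-01]), 'qvel': array([ 0.75822242,  0.23891572, -0.32669   , -0.00320493,  0.08455513,
        0.75057834]), 'joint_torque': array([-4.49211270e+00, -5.87922263e+01, -3.15793705e+01,  2.19157431e-01,
        3.41710006e-02, -1.16627600e+00]), 'tool_pos': array([ 538.32923223, -264.15704107,  239.01443667]), 'tcp_rot': array([-7.00971641e-04,  9.87934280e-01,  1.54871991e-01, -1.84371423e-04]), 'contact_force': array([ 0.08650665, -0.91670278, -0.76081413]), 'torque': array([-0.05324819, -0.0090972 ,  0.03286721]), 'finger_gap': 1.0005014320218981}
[[325.1922621    0.         279.56929386]
 [  0.         325.1922621  212.96444184]
 [  0.           0.           1.        ]] [[-1.73305908e-04 -9.64363391e-01 -2.64581217e-01  7.36744936e+01]
 [ 9.99999662e-01 -3.79689445e-04  7.28898116e-04 -4.77412549e-01]
 [-8.03381354e-04 -2.64581001e-01  9.64363131e-01 -1.68987704e+02]
 [ 0.00000000e+00  0.00000000e+00  0.00000000e+00  1.00000000e+00]]
```

View pics/w1.png

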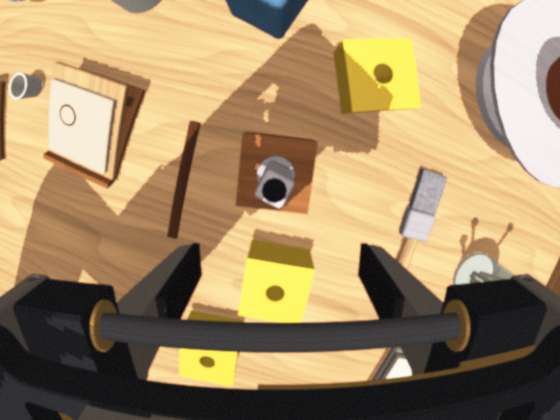

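Call:
servo_tool --pt "1 2.1 -0.9 0 0" --pt "1 2.1 -0.9 0 0" --pt "1 2.1 -0.9 0 0" --pt "1 2.1 -0.9 0 0"

```text
time_s: 1.48
tool_pos: [559.4, -245.1, 238.7]
tcp_rot: [-0.002, 0.988, 0.156, 0.001]
contact_force: [-0.4, -0.2, 0.5]
finger_gap: 1.002
```

```bash
cat >> h.py <<'E'
def wpose(d,pos,rot):
    M=np.array(d["mount"]); Rt=rq(rot).as_matrix(); return np.array(pos)+Rt@M[:3,3], Rt@M[:3,:3]
def wray(d,u,v):
    K=d["camera_matrix"]; u=np.asarray(u,float);v=np.asarray(v,float)
    a=(u-K[0,2])/K[0,0]; b=(v-K[1,2])/K[1,1]; th=np.hypot(a,b)+1e-12
    return np.stack([np.sin(th)*a/th,np.sin(th)*b/th,np.cos(th)],-1)
def wcloud(d,pos,rot):
    z=d["z_map"]; v,u=np.mgrid[0:z.shape[0],0:z.shape[1]]; r=wray(d,u,v)
    p=r/r[...,2:3]*z[...,None]; o,Rc=wpose(d,pos,rot); w=p@Rc.T+o; w[z==0]=np.nan; return w
def wonz(d,pos,rot,u,v,h):
    o,Rc=wpose(d,pos,rot); r=wray(d,u,v)@Rc.T; return o+r*((h-o[2])/r[...,2])[...,None]
E
python3 - <<'E'
from rig import bot, optics, job
from h import *
s=bot.state(); print(s["tool_pos"],s["tcp_rot"],s["qvel"].round(3))
d=optics.snapshot("wrist"); np.savez("pics/w2.npz",**d,pos=s["tool_pos"],rot=s["tcp_rot"])
w=wcloud(d,s["tool_pos"],s["tcp_rot"])
im=d["img"]; cv2.imwrite("pics/w2.png",cv2.resize(im[130:250,200:350],None,fx=5,fy=5,interpolation=cv2.INTER_CUBIC))
for v in range(140,250,10): print(v,[tuple(w[v,u].round(0)) for u in (255,270,285)])
E
```

```text
[ 559.36234643 -245.07441582  238.73692294] [-1.73109932e-03  9.87751878e-01  1.56020178e-01  9.66714156e-04] [-0.018 -0.007  0.005 -0.002 -0.001  0.002]
140 [(np.float64(604.0), np.float64(-198.0), np.float64(-1.0)), (np.float64(609.0), np.float64(-215.0), np.float64(-3.0)), (np.float64(615.0), np.float64(-233.0), np.float64(-1.0))]
150 [(np.float64(591.0), np.float64(-201.0), np.float64(-1.0)), (np.float64(597.0), np.float64(-219.0), np.float64(-2.0)), (np.float64(603.0), np.float64(-237.0), np.float64(-1.0))]
160 [(np.float64(587.0), np.float64(-208.0), np.float64(64.0)), (np.float64(592.0), np.float64(-223.0), np.float64(65.0)), (np.float64(596.0), np.float64(-238.0), np.float64(58.0))]
170 [(np.float64(577.0), np.float64(-211.0), np.float64(65.0)), (np.float64(582.0), np.float64(-226.0), np.float64(64.0)), (np.float64(587.0), np.float64(-241.0), np.float64(65.0))]
180 [(np.float64(566.0), np.float64(-214.0), np.float64(63.0)), (np.float64(571.0), np.float64(-230.0), np.float64(63.0)), (np.float64(576.0), np.float64(-245.0), np.float64(63.0))]
190 [(np.float64(556.0), np.float64(
[... 360 characters left out ...]
at64(-224.0), np.float64(64.0)), (np.float64(540.0), np.float64(-240.0), np.float64(63.0)), (np.float64(567.0), np.float64(-247.0), np.float64(152.0))]
220 [(np.float64(524.0), np.float64(-227.0), np.float64(64.0)), (np.float64(553.0), np.float64(-238.0), np.float64(147.0)), (np.float64(560.0), np.float64(-249.0), np.float64(156.0))]
230 [(np.float64(491.0), np.float64(-232.0), np.float64(-1.0)), (np.float64(517.0), np.float64(-247.0), np.float64(62.0)), (np.float64(551.0), np.float64(-252.0), np.float64(156.0))]
240 [(np.float64(478.0), np.float64(-236.0), np.float64(-0.0)), (np.float64(484.0), np.float64(-255.0), np.float64(-0.0)), (np.float64(489.0), np.float64(-274.0), np.float64(-2.0))]
```

View pics/w2.png

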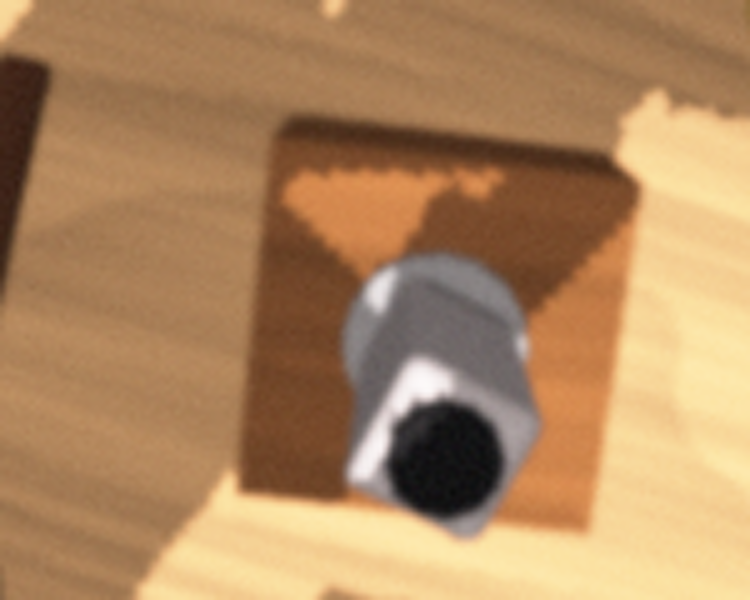

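```bash
python3 - <<'E'
from h import *
d=dict(np.load("pics/w2.npz")); pos,rot=d["pos"],d["rot"]
c=np.array([(348,480),(413,357),(540,423),(470,535)])/5+[200,130]
P=wonz(d,pos,rot,c[:,0],c[:,1],151.); print(P.round(1),P.mean(0))
for i in range(4):
    e=P[(i+1)%4]-P[i]; print(np.linalg.norm(e),np.degrees(np.arctan2(e[1],e[0]))%90)
print(wonz(d,pos,rot,np.array([445/5+200]),np.array([458/5+130.]),157.))
b=np.array([(283,120),(640,185),(587,530),(238,490)])/5+[200,130]
P=wonz(d,pos,rot,b[:,0],b[:,1],65.); print(P.round(1),P.mean(0))
for i in range(4):
    e=P[(i+1)%4]-P[i]; print(np.linalg.norm(e),np.degrees(np.arctan2(e[1],e[0]))%90)
# collar circle
b=np.array([(440,253),(345,330),(525,345)])/5+[200,130]
print(wonz(d,pos,rot,b[:,0],b[:,1],71.))
print("toolx az",np.degrees(np.arctan2(*(rq(rot).as_matrix()[[1,0],0]))))
E
```

```text
[[ 549.3 -239.1  151. ]
 [ 572.5 -242.8  151. ]
 [ 568.4 -266.1  151. ]
 [ 546.4 -261.4  151. ]] [ 559.11826066 -252.35827834  151.        ]
23.504261478867626 80.81412154209622
23.668086924080793 79.97255729753552
22.502747412878115 77.86777970921233
22.519256011840493 82.5537606141704
[[ 559.51383104 -252.4411763   157.        ]]
[[ 594.  -207.6   65. ]
 [ 604.4 -284.    65. ]
 [ 527.8 -299.1   65. ]
 [ 512.7 -222.    65. ]] [ 559.74674171 -253.17027729   65.        ]
77.06846395905154 7.79489191848333
78.10553040004041 11.146982362124106
78.49703257134313 11.069677717200577
82.52069394602367 10.06353124762377
[[ 577.92978307 -247.576475     71.        ]
 [ 556.00430658 -233.6053646    71.        ]
 [ 564.73005034 -270.99218309   71.        ]]
toolx az 17.951752781844174
```

Call:
servo_tool --pt "1 -0.2 0.6 1 0.12" --pt "1 -0.26 0.68 3 0.24" --pt "1 -0.26 0.68 5 0.36" --pt "1 -0.26 0.68 7 0.483" --pt "1 -0.26 0.68 9 0.483" --pt "1 -0.26 0.68 11.5 0.483" --pt "1 -0.26 0.68 13.5 0.483" --pt "1 -0.26 0.68 14.5 0.483" --pt "1 -0.26 0.68 14.5 0.483" --pt "1 -0.26 0.68 14.5 0.483"

```text
time_s: 2.37
tool_pos: [558.6, -252.8, 94.0]
tcp_rot: [-0.002, 0.996, -0.086, 0.0]
contact_force: [0.6, 0.4, 0.7]
finger_gap: 1.001
```

```bash
python3 - <<'E'
from rig import bot, optics, job
from h import *
s=bot.state(); print(s["tool_pos"],s["tcp_rot"],s["qvel"].round(3),s["time_s"])
m=rq(s["tcp_rot"]).as_matrix();print(m.round(3),np.degrees(np.arctan2(m[1,0],m[0,0])))
print((np.array([559,-252,94])-s["tool_pos"])@m)
d=optics.snapshot("wrist"); np.savez("pics/w3.npz",**d,pos=s["tool_pos"],rot=s["tcp_rot"]); cv2.imwrite("pics/w3.png",d["img"])
E
```

```text
[ 558.59653105 -252.82074616   94.04995223] [-1.95222666e-03  9.96325048e-01 -8.56296578e-02  3.86023925e-04] [ 0.008 -0.022 -0.021  0.     0.003  0.002] 2.3667
[[ 0.985 -0.171  0.001]
 [-0.171 -0.985  0.004]
 [ 0.    -0.004 -1.   ]] -9.824536026182738
[ 0.25748518 -0.87734942  0.05353561]
```

View pics/w3.png

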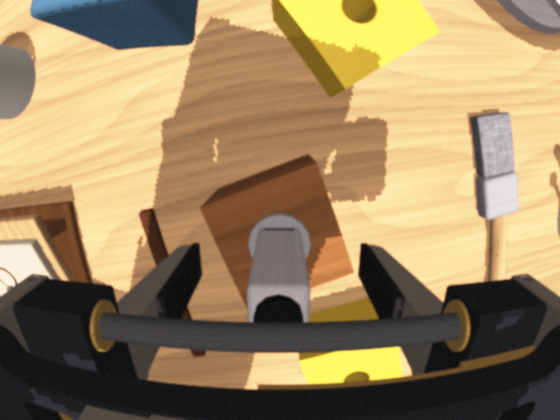

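The tester stands centred between the fingers (barrel at column ~278, its sides parallel to the jaws). Closing.

Call:
servo_tool --pt "0.2 0 0 0 0" --pt "0.2 0 0 0 0" --pt "0.2 0 0 0 0" --pt "0.2 0 0 0 0" --pt "0.2 0 0 0 0" --pt "0.2 0 0 0 0" --pt "0.2 0 0 0 0" --pt "0.2 0 0 0 0" --force 20

```text
time_s: 3.08
tool_pos: [559.3, -252.9, 94.9]
tcp_rot: [-0.002, 0.996, -0.085, 0.001]
contact_force: [-0.4, 0.7, -0.3]
finger_gap: 0.445
```

Call:
servo_tool --pt "0.15 0 0 0 0" --pt "0.15 0 0 0 0" --pt "0.15 0 0 0 0" --pt "0.15 0 0 0 0" --pt "0.15 0 0 0 0"

```text
time_s: 3.5
tool_pos: [559.3, -252.8, 94.8]
tcp_rot: [-0.002, 0.996, -0.085, 0.001]
contact_force: [-0.4, -0.5, -0.6]
finger_gap: 0.284
```

Call:
servo_tool --pt "0.15 0 0 -0.6 0" --pt "0.15 0 0 -1.5 0" --pt "0.15 0 0 -2.5 0" --pt "0.15 0 0 -3.2 0" --pt "0.15 0 0 -3.4 0" --pt "0.15 0 0 -3.4 0"

```text
time_s: 4.0
tool_pos: [559.8, -253.2, 130.1]
tcp_rot: [-0.001, 0.996, -0.085, 0.002]
contact_force: [0.3, -0.7, -1.8]
finger_gap: 0.285
```

```bash
cat > look.py <<'E'
import sys
from rig import bot, optics
from h import *
t=sys.argv[1]
s=bot.state(); print(s["tool_pos"].round(1),s["contact_force"].round(1),s["finger_gap"],s["time_s"])
m=rq(s["tcp_rot"]).as_matrix(); print("az",np.degrees(np.arctan2(m[1,0],m[0,0])),"z",m[:,2].round(3))
d=optics.snapshot("wrist"); np.savez(f"pics/{t}w.npz",**d,pos=s["tool_pos"],rot=s["tcp_rot"])
e=optics.snapshot("side"); np.savez(f"pics/{t}s.npz",**e)
G=s["tool_pos"]-19*m[:,2]
pc=rq(e["attitude"]).inv().apply(G-e["position"]); K=e["camera_matrix"]; u,v=(K@pc/pc[2])[:2]; print("grasp px",u,v)
u0=int(np.clip(u-50,0,460));v0=int(np.clip(v-40,0,320)); print("crop origin",u0,v0)
a=cv2.resize(e["img"][v0:v0+100,u0:u0+100],(580,580),interpolation=cv2.INTER_CUBIC)
cv2.imwrite(f"pics/{t}s.png",a); cv2.imwrite(f"pics/{t}w.png",d["img"])
E
python3 look.py a
```

```text
[ 559.8 -253.2  130.1] [ 0.3 -0.7 -1.8] 0.285202849054859 4.0
az -9.80760851713826 z [ 0.004  0.002 -1.   ]
grasp px 334.9108444687744 119.29924263016615
crop origin 284 79
```

View pics/as.png

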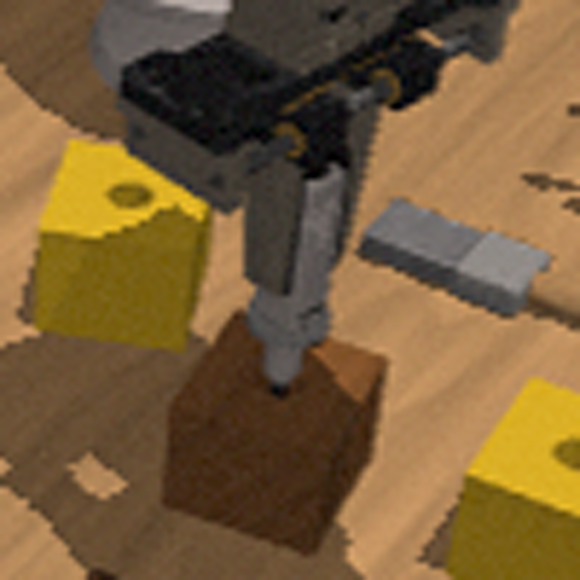

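Call:
servo_tool --pt "0.15 -0.4 0 0 0" --pt "0.15 -0.8 0 0 0" --pt "0.15 -1.2 0 0 0" --pt "0.15 -1.6 0 0 0" --pt "0.15 -2.0 0 0 0" --pt "0.15 -2.4 0 0 0" --pt "0.15 -2.8 0 0 0" --pt "0.15 -3.2 0 0 0" --pt "0.15 -3.6 0 0 0" --pt "0.15 -3.8 0 0 0" --pt "0.15 -3.8 0 0 0" --pt "0.15 -3.8 0 0 0" --force 15

```text
time_s: 5.1
tool_pos: [521.2, -246.4, 128.9]
tcp_rot: [-0.002, 0.996, -0.085, 0.001]
contact_force: [1.6, 0.4, -0.8]
finger_gap: 0.283
```

```bash
python3 look.py b
```

```text
[ 521.2 -246.4  128.9] [ 1.6  0.4 -0.8] 0.2829515777272989 5.1
az -9.809233342381887 z [ 0.002  0.003 -1.   ]
grasp px 345.9807170166332 126.62958081387184
crop origin 295 86
```

View pics/bs.png

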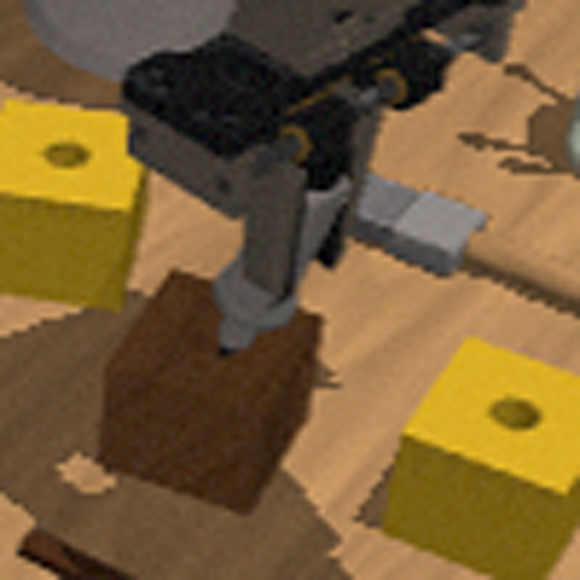

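View pics/bw.png

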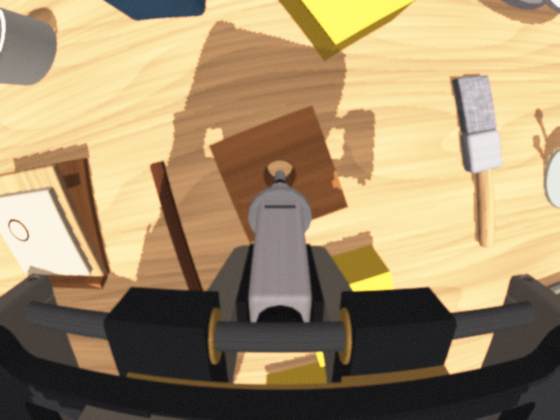

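The tester has tilted in the grip, with its tip forward (wrist view: nose at (280,190), barrel rows 210–300). I'll measure the angle from the barrel face depth.

```bash
cat > tilt.py <<'E'
import sys
from h import *
d=dict(np.load(f"pics/{sys.argv[1]}w.npz")); pos,rot=d["pos"],d["rot"]
r0,r1=int(sys.argv[2]),int(sys.argv[3])
w=wcloud(d,pos,rot); m=rq(rot).as_matrix(); t=(w-pos)@m
P=t[r0:r1,268:292].reshape(-1,3); P=P[np.isfinite(P[:,0])]
P=P[(abs(P[:,1])<11)]
for _ in range(4):
    a=np.polyfit(P[:,2],P[:,0],1); r=P[:,0]-np.polyval(a,P[:,2]); P=P[abs(r)<2.5*r.std()+.1]
th=np.arctan(a[0]); print("face x vs z slope deg",np.degrees(th),"rms",r.std(),len(P),"z rng",P[:,2].min(),P[:,2].max())
c=np.polyval(a,-19); print("face x at grasp depth",c,"-> axis x at z=-19:",c-13/np.cos(th))
for v in range(160,310,8): print(v,t[v,279].round(1), end=" ")
E
python3 tilt.py b 218 295
```

```text
face x vs z slope deg 16.320529184987514 rms 0.4002613810108358 1818 z rng -55.808790642615826 0.9952529894205806
face x at grasp depth 18.980427500300507 -> axis x at z=-19: 5.434593612492934
160 [ 42.3  -0.4 128.6] 168 [ 34.6  -0.4 130.8] 176 [35.8 -0.3 74.8] 184 [34.  -0.3 50.2] 192 [35.1 -0.3 17.9] 200 [29.7 -0.3 20.5] 208 [27.4 -0.3 10.2] 216 [25.  -0.3  1.8] 224 [22.9 -0.3 -6. ] 232 [ 20.7  -0.3 -12.8] 240 [ 18.7  -0.3 -18.9] 248 [ 17.   -0.3 -25.5] 256 [ 15.5  -0.2 -31.7] 264 [ 13.8  -0.2 -36.8] 272 [ 11.5  -0.2 -40.1] 280 [ 10.4  -0.2 -45.8] 288 [  9.7  -0.2 -51.7] 296 [  8.3  -0.2 -55.8] 304 [  4.8  -0.2 -56.1]
```

Call:
servo_tool --pt "0.15 -0.3 0 0 0" --pt "0.15 -0.6 0 0 0" --pt "0.15 -0.7 0 0 0" --pt "0.15 -0.7 0 0 0" --pt "0.15 -0.7 0 0 0"

```text
time_s: 5.62
tool_pos: [514.3, -245.2, 128.8]
tcp_rot: [-0.002, 0.996, -0.085, 0.001]
contact_force: [2.6, -1.0, -0.6]
finger_gap: 0.281
```

```bash
python3 look.py c; python3 tilt.py c 215 295
```

```text
[ 514.3 -245.2  128.8] [ 2.6 -1.  -0.6] 0.28103536354834346 5.6167
az -9.803739123537635 z [ 0.001  0.003 -1.   ]
grasp px 348.018289235663 127.93100414501423
crop origin 298 87
face x vs z slope deg 19.756737278541955 rms 0.4260715448173742 1892 z rng -54.88037717910799 -1.4049274804337175
face x at grasp depth 20.670385004839627 -> axis x at z=-19: 6.857295061874705
160 [ 42.2  -0.4 129.4] 168 [42.5 -0.3 70.1] 176 [39.9 -0.3 47.9] 184 [40.2 -0.3 16.2] 192 [35.1 -0.3 17.7] 200 [32.  -0.3 10.3] 208 [28.9 -0.3  4.4] 216 [26.  -0.3 -1.8] 224 [23.8 -0.3 -9.1] 232 [ 22.2  -0.3 -17.1] 240 [ 19.8  -0.3 -21.9] 248 [ 17.7  -0.2 -27.2] 256 [ 16.1  -0.2 -33.1] 264 [ 13.6  -0.2 -36.2] 272 [ 11.9  -0.2 -41. ] 280 [ 10.9  -0.2 -46.8] 288 [  9.1  -0.2 -50.6] 296 [  7.2  -0.2 -53.9] 304 [  4.9  -0.2 -56.4]
```

Call:
servo_tool --pt "0.15 0 0 0 0" --pt "0.15 0 0 -0.5 0" --pt "0.15 0 0 -2 0" --pt "0.15 0 0 -4.5 0" --pt "0.15 0 0 -7 0" --pt "0.15 0 0 -9.5 0" --pt "0.15 0 0 -10 0" --pt "0.15 0 0 -10 0" --pt "0.15 0 0 -10 0" --force 45

```text
time_s: 6.47
tool_pos: [513.3, -245.2, 227.9]
tcp_rot: [-0.002, 0.996, -0.085, -0.0]
contact_force: [-0.0, -0.5, -1.8]
finger_gap: 0.281
```

```bash
python3 look.py d; python3 tilt.py d 215 295; python3 -c "
import cv2
i=cv2.imread('pics/dw.png');cv2.imwrite('pics/dw2.png',cv2.resize(i[120:320,210:350],None,fx=3,fy=3,interpolation=cv2.INTER_CUBIC))"
```

```text
[ 513.3 -245.2  227.9] [-0.  -0.5 -1.8] 0.28073967037209907 6.4667
az -9.803507516793294 z [-0.     0.004 -1.   ]
grasp px 353.5410467626698 94.93983804904258
crop origin 303 54
face x vs z slope deg 19.758020800316707 rms 0.4386127102559664 1890 z rng -54.89007989629763 -1.0961875298184498
face x at grasp depth 20.62551444736752 -> axis x at z=-19: 6.81231335993219
160 [ 34.3  -0.4 205.5] 168 [42.5 -0.3 70.4] 176 [39.8 -0.3 48.5] 184 [40.2 -0.3 15.9] 192 [35.1 -0.3 18. ] 200 [32.  -0.3 10.3] 208 [29.  -0.3  3.8] 216 [26.3 -0.3 -2.6] 224 [ 24.1  -0.3 -10. ] 232 [ 22.2  -0.3 -17.1] 240 [ 19.6  -0.3 -21.4] 248 [ 17.5  -0.2 -26.7] 256 [ 15.8  -0.2 -32.3] 264 [ 13.6  -0.2 -36.2] 272 [ 12.4  -0.2 -42.2] 280 [ 10.7  -0.2 -46.4] 288 [  9.6  -0.2 -51.3] 296 [  7.8  -0.2 -54.9] 304 [  5.1  -0.2 -56.7]
```

View pics/dw2.png

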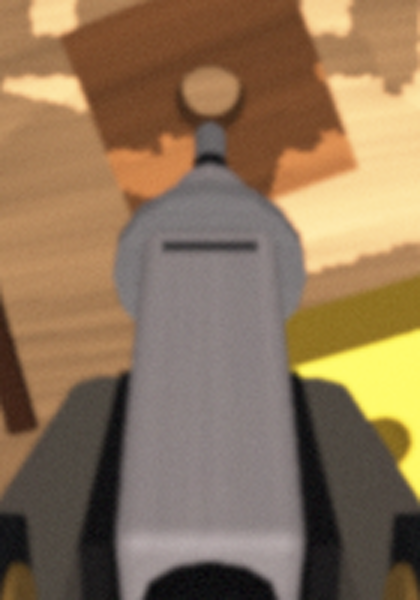

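View pics/ds.png

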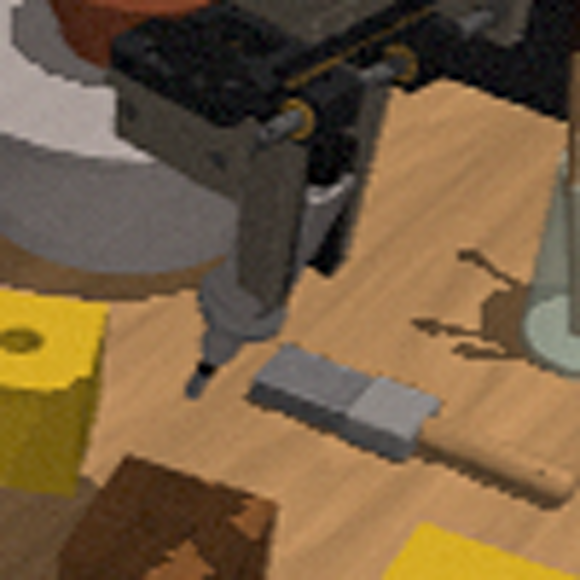

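```bash
python3 - <<'E'
from h import *
d=dict(np.load("pics/dw.npz")); e=dict(np.load("pics/ds.npz")); m=rq(d["rot"]).as_matrix(); M=d["mount"]
th=np.radians(19.76); a=np.array([np.sin(th),0,np.cos(th)]); n=np.array([np.cos(th),0,-np.sin(th)])
def wproj(t):
    p=M[:3,:3].T@(t-M[:3,3]); r=np.hypot(p[0],p[1]); ang=np.arctan2(r,p[2]); K=d["camera_matrix"]; return K[0,2]+K[0,0]*ang*p[0]/r,K[1,2]+K[0,0]*ang*p[1]/r
def sproj(t):
    w=d["pos"]+m@t; p=rq(e["attitude"]).inv().apply(w-e["position"]); return (e["camera_matrix"]@p/p[2])[:2]
for tip in ([42.1,-.3,85.3],):
    tip=np.array(tip)
    print("tip front edge",wproj(tip+4*n),"side",sproj(tip),"world",d["pos"]+m@tip)
    for s,o in [(66,13),(146,13),(66,20),(30,9)]: print(s,wproj(tip-s*a+o*n),tip-s*a+o*n)
# axis line from depth: axis x=6.8 at z=-19
# intersect ray of tip edge row 161 with line offset 4n
for row in (160,161,162):
    r=M[:3,:3]@wray(d,279.7,row); o=M[:3,3]
    L0=np.array([6.81,-.3,-19])+4*n
    A=np.array([[r[0],-a[0]],[r[2],-a[2]]]); k=np.linalg.solve(A,[L0[0]-o[0],L0[2]-o[2]]); print(row,(o+k[0]*r-4*n).round(1))
# triangulate with side
o,r=ray(e,336.6,122.6); t0=m.T@(o-d["pos"]); tr=m.T@r; k=(-.3-t0[1])/tr[1]; print("side ray on y plane",t0+k*tr)
E
```

```text
tip front edge (np.float64(279.036736702188), np.float64(161.45199749318135)) side [335.89392258 122.33692884] world [ 554.82611887 -251.68794949  142.55132703]
66 (np.float64(278.96329544730844), np.float64(196.77213435454215)) [32.02117669 -0.3        18.79122373]
146 (np.float64(278.84206184649844), np.float64(304.0148785834131)) [  4.97469836  -0.3        -56.49813813]
66 (np.float64(278.9526192491658), np.float64(186.5640219715849)) [38.60899585 -0.3        16.42465688]
30 (np.float64(279.00676996028477), np.float64(173.94417745342952)) [40.42762384 -0.3        54.02376049]
160 [43.5  0.2 83.1]
161 [42.9  0.2 81.4]
162 [42.3  0.2 79.8]
side ray on y plane [39.66063377 -0.3        84.77285166]
```

Call:
servo_tool --pt "0.15 -0.2 -0.8 -0.5 0" --pt "0.15 -0.8 -3 -1 0" --pt "0.15 -1.8 -6 -1 0" --pt "0.15 -2.9 -9.5 -1 -0.05" --pt "0.15 -4 -13 -1 -0.1" --pt "0.15 -5.1 -16.5 -1 -0.15" --pt "0.15 -6.1 -20 -1 -0.2" --pt "0.15 -7.2 -23.5 -1 -0.25" --pt "0.15 -8.3 -27 -1 -0.3" --pt "0.15 -9.4 -30.5 -1 -0.35" --pt "0.15 -10.4 -34 -1 -0.4" --pt "0.15 -11.3 -37 -1 -0.407"

```text
time_s: 7.57
tool_pos: [463.0, 141.1, 238.3]
tcp_rot: [-0.003, 0.993, 0.119, -0.001]
contact_force: [0.3, -0.5, -1.5]
finger_gap: 0.278
```

```bash
cat > goto.py <<'E'
import sys
from rig import bot
from h import *
s=bot.state(); m=rq(s["tcp_rot"]).as_matrix(); T=np.array([float(x) for x in sys.argv[1:4]])
print(s["tool_pos"].round(1),s["time_s"],"az",np.degrees(np.arctan2(m[1,0],m[0,0])).round(2),"F",s["contact_force"].round(2),"gap",s["finger_gap"])
print("shift cm",((T-s["tool_pos"])@m/10).round(2))
E
python3 goto.py 448.9 263.5 176.8
```

```text
[463.  141.1 238.3] 7.5667 az 13.72 F [ 0.33 -0.5  -1.51] gap 0.2784531216477536
shift cm [  1.54 -12.19   6.21]
```

Call:
servo_tool --pt "0.15 0.4 -3.2 0 0" --pt "0.15 0.8 -6.2 0 0" --pt "0.15 1.1 -9 0.5 0" --pt "0.15 1.4 -11.4 1.5 0" --pt "0.15 1.54 -12.2 3 0" --pt "0.15 1.54 -12.2 4.6 0" --pt "0.15 1.54 -12.2 5.8 0" --pt "0.15 1.54 -12.2 6.2 0" --pt "0.15 1.54 -12.2 6.2 0" --pt "0.15 1.54 -12.2 6.2 0" --pt "0.15 1.54 -12.2 6.2 0"

```text
time_s: 8.48
tool_pos: [449.2, 263.8, 177.6]
tcp_rot: [-0.003, 0.993, 0.119, -0.001]
contact_force: [-1.3, -0.2, -1.5]
finger_gap: 0.282
```

```bash
python3 goto.py 448.9 263.5 176.8; python3 look.py e; python3 tilt.py e 215 295; python3 -c "
import cv2
i=cv2.imread('pics/ew.png');cv2.imwrite('pics/ew2.png',cv2.resize(i[60:260,170:400],None,fx=3,fy=3,interpolation=cv2.INTER_CUBIC))"
```

```text
[449.2 263.8 177.6] 8.4833 az 13.7 F [-1.31 -0.18 -1.47] gap 0.28239341328085193
shift cm [-0.04  0.02  0.08]
[449.2 263.8 177.6] [-1.3 -0.2 -1.5] 0.28239341328085193 8.4833
az 13.698753631262315 z [-0.002  0.005 -1.   ]
grasp px 231.90060338557194 258.88452605057114
crop origin 181 218
face x vs z slope deg 19.628854464981128 rms 0.44670939347516864 1897 z rng -55.10684898006205 -0.459417547290312
face x at grasp depth 20.68600633995578 -> axis x at z=-19: 6.883946535253047
160 [ 42.3  -0.7 129.4] 168 [42.5 -0.7 70.4] 176 [39.9 -0.6 48.1] 184 [40.1 -0.6 16.7] 192 [35.3 -0.6 17.1] 200 [31.6 -0.6 12.2] 208 [28.9 -0.6  4.3] 216 [26.5 -0.6 -3.2] 224 [23.8 -0.6 -8.9] 232 [ 21.4  -0.6 -14.7] 240 [ 19.8  -0.6 -22. ] 248 [ 17.9  -0.6 -27.5] 256 [ 15.6  -0.6 -31.8] 264 [ 14.3  -0.6 -37.8] 272 [ 12.7  -0.6 -42.6] 280 [ 11.3  -0.6 -47.4] 288 [  8.9  -0.6 -50.1] 296 [  7.6  -0.6 -54.5] 304 [  5.1  -0.6 -56.6]
```

View pics/ew2.png

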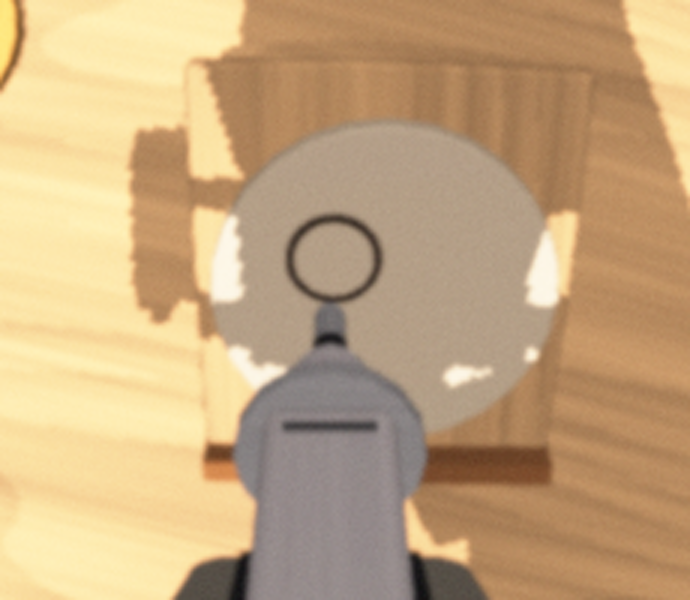

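View pics/es.png

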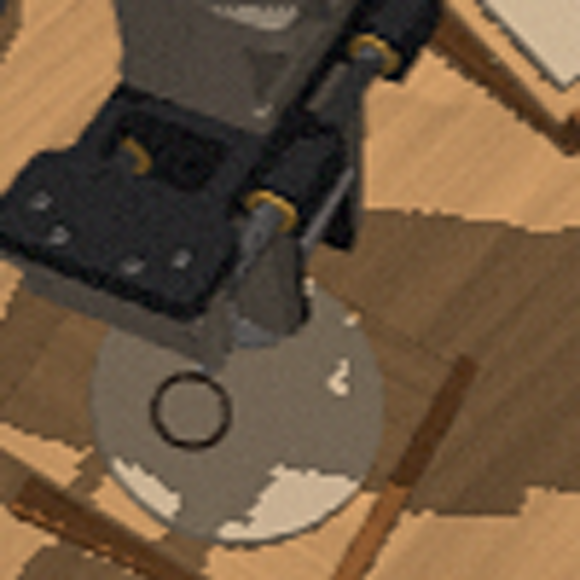

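```bash
python3 - <<'E'
from h import *
d=dict(np.load("pics/ew.npz")); pos,rot=d["pos"],d["rot"]; m=rq(rot).as_matrix(); w=wcloud(d,pos,rot)
poly=np.array([(390,130),(480,150),(535,210),(520,290),(480,350),(440,330),(380,320),(250,330),(230,260),(270,180)])/3+[170,60]
f=np.zeros(w.shape[:2],np.uint8); cv2.fillPoly(f,[poly.astype(np.int32)],1); 
cv2.fillPoly(f,[(np.array([(300,290),(360,290),(440,360),(440,420),(220,420),(220,360)])/3+[170,60]).astype(np.int32)],0)
P=w[(f>0)&np.isfinite(w[...,2])]
for _ in range(4):
    p0=P.mean(0); vt=np.linalg.svd(P-p0,full_matrices=False)[2]; n=vt[2]*np.sign(vt[2,2]); r=(P-p0)@n; P=P[abs(r)<2.5*r.std()+.1]
print("plane",p0.round(1),n.round(3),np.degrees(np.arccos(n[2])),np.degrees(np.arctan2(n[1],n[0])),r.std(),len(P))
o,Rc=wpose(d,pos,rot); rr=Rc@wray(d,281.3,146.)
mk=o+rr*np.dot(p0-o,n)/np.dot(rr,n); print("ring",mk)
for tip in ([42.1,-.3,84.3],[42.5,-.6,81.5]):
    t=pos+m@np.array(tip); print("tip",t,"height",(t-mk)@n,"lateral",(t-mk)-n*((t-mk)@n))
# tool axis vs normal
th=np.radians(19.7); ax=m@np.array([-np.sin(th),0,-np.cos(th)]); print("axis",ax,"angle",np.degrees(np.arccos(ax@n)))
print("n in tool",m.T@n, "mk in tool",m.T@(mk-pos))
E
```

```text
plane [514.2 261.4  55.9] [-0.332 -0.079  0.94 ] 19.98173356463449 -166.586482825626 0.6814511384579685 4937
ring [503.15409352 276.22543436  53.22185805]
tip [489.84095143 274.46261254  93.2477558 ] height 42.18141723777539 lateral [0.70791076 1.58095991 0.38373382]
tip [490.16551133 274.83396099  96.0489629 ] height 44.67667553301544 lateral [1.86189154 2.15011108 0.83989315]
axis [-0.32515902 -0.08481972  0.94184777] angle 0.5356017529337628
n in tool [-0.34281279 -0.00709306 -0.93937696] mk in tool [ 55.49860604   1.36972531 124.30136444]
```

Call:
servo_tool --pt "0.15 0.2 0.08 0.6 0" --pt "0.15 0.5 0.15 1.4 0" --pt "0.15 0.8 0.15 2.2 0" --pt "0.15 1.05 0.15 2.9 0" --pt "0.15 1.2 0.15 3.3 0" --pt "0.15 1.24 0.15 3.38 0" --pt "0.15 1.24 0.15 3.38 0" --pt "0.15 1.24 0.15 3.38 0" --pt "0.15 1.24 0.15 3.38 0"

```text
time_s: 9.33
tool_pos: [461.8, 265.5, 144.2]
tcp_rot: [-0.003, 0.993, 0.119, -0.001]
contact_force: [-0.0, 1.3, -1.1]
finger_gap: 0.282
```

```bash
python3 look.py f;  python3 -c "
import cv2
i=cv2.imread('pics/fw.png');cv2.imwrite('pics/fw2.png',cv2.resize(i[110:220,210:350],None,fx=5,fy=5,interpolation=cv2.INTER_CUBIC))"
```

```text
[461.8 265.5 144.2] [-0.   1.3 -1.1] 0.2818013541049109 9.3333
az 13.697956988644135 z [-0.002  0.006 -1.   ]
grasp px 227.66820156518986 266.29436602629
crop origin 177 226
```

View pics/fw2.png

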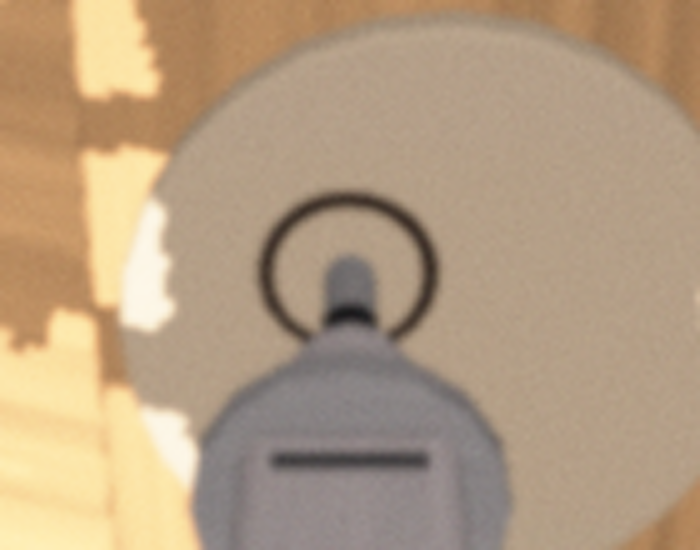

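View pics/fs.png

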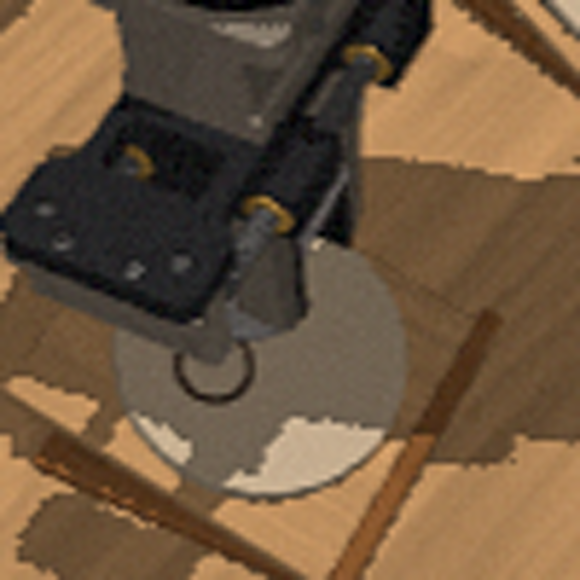

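Call:
servo_tool --pt "0.15 0.07 0 0.19 0" --pt "0.15 0.14 0 0.38 0" --pt "0.15 0.21 0 0.57 0" --pt "0.15 0.28 0 0.76 0" --pt "0.15 0.34 0 0.94 0" --pt "0.15 0.34 0 0.94 0" --pt "0.15 0.34 0 0.94 0" --pt "0.15 0.34 0 0.94 0"

```text
time_s: 10.1
tool_pos: [465.2, 266.4, 135.0]
tcp_rot: [-0.003, 0.993, 0.119, -0.0]
contact_force: [-0.9, -0.1, 0.8]
finger_gap: 0.279
```

```bash
python3 look.py g;  python3 tilt.py g 215 295; python3 -c "
import cv2
i=cv2.imread('pics/gw.png');cv2.imwrite('pics/gw2.png',cv2.resize(i[110:220,210:350],None,fx=5,fy=5,interpolation=cv2.INTER_CUBIC))"
```

```text
[465.2 266.4 135. ] [-0.9 -0.1  0.8] 0.27884826857271056 10.1
az 13.69976286979976 z [-0.001  0.006 -1.   ]
grasp px 226.42718222252242 268.4254238487987
crop origin 176 228
face x vs z slope deg 19.67600842919535 rms 0.4414008439129328 1887 z rng -54.62327403370807 -0.5897372218063802
face x at grasp depth 20.689919440953815 -> axis x at z=-19: 6.883802571183871
160 [47.7 -0.7 78. ] 168 [42.5 -0.7 70.3] 176 [39.9 -0.6 48.1] 184 [40.  -0.6 17.2] 192 [35.2 -0.6 17.3] 200 [32.1 -0.6 10.2] 208 [29.  -0.6  4. ] 216 [26.3 -0.6 -2.3] 224 [23.9 -0.6 -9.2] 232 [ 22.1  -0.6 -16.7] 240 [ 19.7  -0.6 -21.5] 248 [ 17.9  -0.6 -27.5] 256 [ 15.7  -0.6 -32. ] 264 [ 14.1  -0.6 -37.3] 272 [ 12.1  -0.6 -41.4] 280 [ 10.8  -0.6 -46.4] 288 [  9.6  -0.6 -51.4] 296 [  7.9  -0.6 -55. ] 304 [  5.1  -0.6 -56.5]
```

View pics/gw2.png

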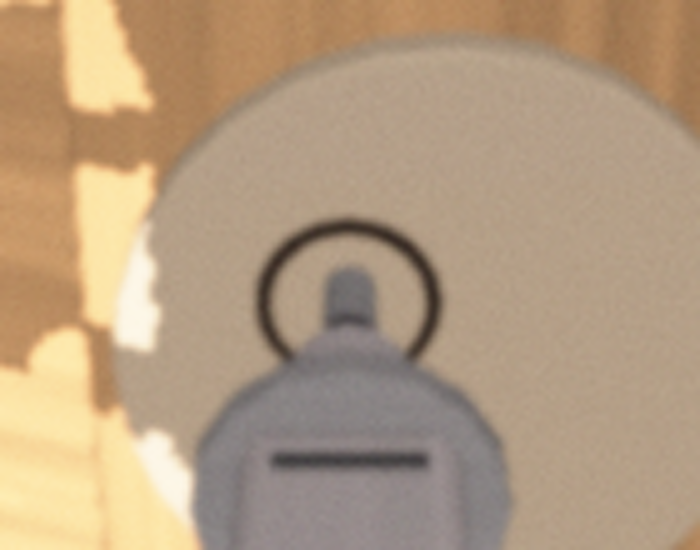

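Call:
servo_tool --pt "0.15 0.04 0 0.11 0" --pt "0.15 0.08 0 0.22 0" --pt "0.15 0.12 0 0.33 0" --pt "0.15 0.15 0 0.42 0" --pt "0.15 0.15 0 0.42 0" --pt "0.15 0.15 0 0.42 0" --pt "0.15 0.15 0 0.42 0" --pt "0.15 0.15 0 0.42 0"

```text
time_s: 10.87
tool_pos: [466.6, 266.8, 130.8]
tcp_rot: [-0.003, 0.993, 0.119, -0.0]
contact_force: [-1.1, -0.1, 1.7]
finger_gap: 0.283
```

```bash
python3 look.py h;  python3 tilt.py h 215 295|head -2; python3 -c "
import cv2
i=cv2.imread('pics/hw.png');cv2.imwrite('pics/hw2.png',cv2.resize(i[110:220,210:350],None,fx=5,fy=5,interpolation=cv2.INTER_CUBIC))"
python3 - <<'E'
from rig import bot,optics
import numpy as np
F=[]
for i in range(8):
    optics.snapshot("top"); F.append(bot.state()["contact_force"])
print(np.mean(F,0),np.std(F,0),bot.state()["qvel"].round(4),bot.state()["tool_pos"])
E
```

```text
[466.6 266.8 130.8] [-1.1 -0.1  1.7] 0.2830000694394054 10.8667
az 13.697127409602956 z [-0.001  0.006 -1.   ]
grasp px 225.9460966641896 269.38550780352705
crop origin 175 229
face x vs z slope deg 19.636168597214827 rms 0.4449543358572537 1894 z rng -54.96918727921458 -1.5961099856859369
face x at grasp depth 20.71269206824499 -> axis x at z=-19: 6.910003734019503
[-0.8989175 -0.0261736  2.1412235] [0.32888691 0.59772298 0.30366659] [ 0.0013 -0.0008 -0.0009 -0.0014 -0.0002 -0.0006] [466.59054402 266.82309779 130.78843   ]
```

View pics/hw2.png

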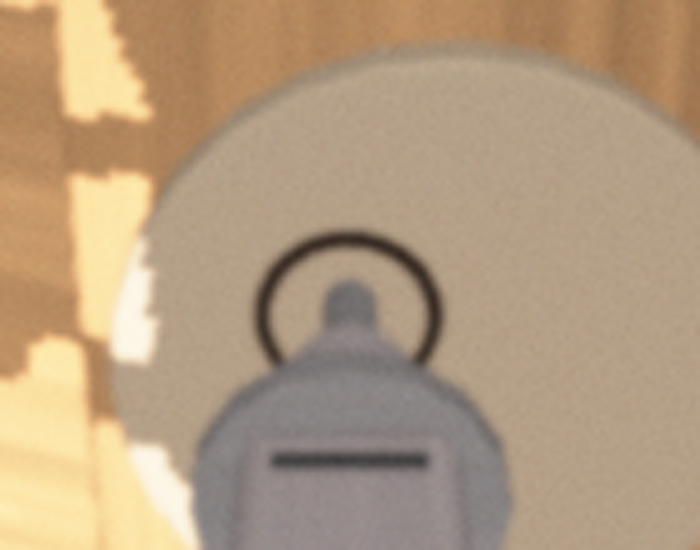

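The tip stands inside the ring: tip front edge at crop (350,279), ring from rows 231 to about 390. The force works out to about 3.8 N, and both force and geometry give a reading of about 8 mm. I'll check the bystanders, then hand in.

```bash
python3 - <<'E'
from rig import bot,optics
import cv2,numpy as np
d=optics.snapshot("top"); a=np.load("pics/top0.npz")["img"]
cv2.imwrite("pics/topend.png",np.hstack([cv2.resize(x,(400,300)) for x in (a,d["img"])]))
E
```

```text
(no output)
```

View pics/topend.png

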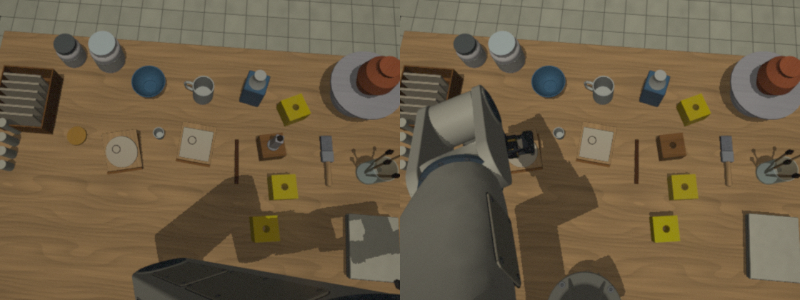

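The bystanders in view are where they started (e.g. cup at (559,133) against (159,133) before, a 400-pixel panel offset). The tin lid is hidden by the arm, which passed high above it.

```bash
python3 -c "
from rig import job,bot
print(job.close_job()); print(bot.state()['time_s'])"
```

```text
the job is handed in; nothing more can be done
None
the job is handed in; nothing more can be done
```

The tester is out of its block and held in the gripper, pressed on the round tile inside the drawn ring. The job was handed in at about 11.5 s, and no verdict is reported.

The moves only allow the tool to point straight down. To get the 20° slope I gripped the barrel, lifted the tester partway and levered its plunger against the rim of the block's hole. That turned it about 20° between the pads, and I then tightened the grip to 45 N.

Last checks:
- **Squareness:** the axis was about 0.5° from the tile's normal just before pressing. The tilt read 19.6° while pressed.
- **Position:** the tip is about 1–2 mm from the ring's centre.
- **Pressing:** the contact is about 3.8 N, taking the tester's weight off the noisy force reading. That gives a plunger reading of about 8.8 mm, and the tip's travel in the wrist pictures gives 7.4–8.2 mm. The band itself was hidden behind the nose at the end, so I could not see it directly.
- **Steadiness:** the arm was still.
- **Bystanders:** those in view had not moved. The tin lid was hidden by the arm in the last top picture. I never spotted the brush in the top pictures, so neither was confirmed.

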